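# Screw down the canner lid evenly

### The arm

A 6-joint arm with a two-finger parallel gripper is mounted at the origin on the work surface. World frame = base frame: x ahead of the robot, y to its left, z up, the work surface at z = 0. Lengths are in m, angles in degrees, forces in N, time in s.
With the tool pointing down it reaches from about 0.375 to 0.9 m from the base axis. Payload 3.1 kg.
Tool frame: the origin (TCP) lies at the very end of the fingers, on their centre line; the grasp point (between the pads) lies 19 mm behind it; z points along the fingers, y is the direction in which the jaws open and shut (so a half turn about z gives the same grasp; the last joint's range is limited). The gripper opens to 87 mm and grips with 3 to 60 N. Pads are 19 mm wide; open, the fingers measure 117 mm over their backs; the gripper's body (75 mm by 190 mm) begins 51 mm behind the grasp point.
Start: joints at [-78.065, 30.224, 82.088, -0, 67.689, -10.227], TCP at [0.236, -0.579, 0.223] pointing down, gripper open.
Joint ranges: [-176.69, 176.69], [-43.24, 126.21], [12.49, 139.97], [-82, 262], [0, 151.66], [-163.58, 163.58]. Speed limits (degrees/s): [159.86, 159.86, 180, 180, 180, 180].

### API

Orientations are given as a 3x3 rotation matrix whose columns are the frame's x, y, z axes.
In Python, from rig import readout, capture, camera_model, bot, spot_in, regions_of gives the robot as it stands.
- The arm moves only by the tool send_rows, never from a script. Its argument "moves" is a list that holds one entry, the list of rows, each a list of 7 numbers: the turn, a rotation vector about the tool's x, y, z in degrees, then the shift along the tool's x, y, z in cm, then the opening, from -1 (shut) to 1 (fully open). A call has exactly 5 rows; each row shifts and turns the commanded pose from where the row before left it, along the tool's axes as they then stand; what a row does not reach is not made up. A row lasts 1/10 s, in which the tool goes at most 50 mm and 8.59 degrees, less where a joint would pass 70% of its speed; a pose out of reach is approached as far as the arm can. A call with a gripper value outside its range is refused whole. The fingers move at their own pace and stop on an object; the grip force is fixed at half the most. Time passes only in rows, so rows that do not move let the fingers close, or fill a call up. It gives the time, the measured TCP pose, the force and the opening at its end, in the units of the state.
- readout.read_state(): the state, without advancing time (a new reading comes with each control period).
- capture(name): name is "side" or "top"; returns the picture (420x560x3 uint8, blue, green, red); there is no depth.
- camera_model(name): a dict with "camera_matrix" (3x3 intrinsics, pixels), "k1" (the pictures are not rectified: a ray, as slopes to the right and down, at radius r is drawn at 1 + k1 r^2 times it, then the intrinsics apply), "pose" (4x4, takes a point from camera to world coordinates). Camera axes: x right, y up, looking along -z (the intrinsics and any distortion apply to the point x, -y, -z); pixel columns grow to the right and rows downward; lengths in m; the calibration is good to about 2 mm. A picture is of the moment at which its call begins. camera_model takes no time and is no camera call.
- bot.hand_in(): hands the job in, once; it reports no verdict.
Trained networks look in the newest picture that a camera, given by its name, has taken for a name from the list of things; names that differ only in an ending like _2 or _b are one class to them, and where a whole thing is asked for, a point or a joint stands for the part that bears it (a point fixed in the world has none). Each returns a list of dicts, best first, with "p" (0 to 1); they miss things now and then, are a little off and sometimes report something else, mostly with a low value. They report only what shows in the picture. A call takes as long as a camera call.
- spot_in(camera, thing): "location" ([x, y, z] in m, in world coordinates, good to about 4 mm: the middle of the surface that is visible of it).
- regions_of(camera, thing): "mask" (420x560 bool, what is visible of it).
The state is a dict: "time_s": time; "joint_positions": joint angles; "qvel": joint speeds; "tau": joint torques, N m; "position": TCP position; "tcp_rot": TCP orientation; "force": force on the tool from outside, world axes, zero at the start; "moment": the same for the moment, N m; "opening": opening from 0.0 (shut) to 1.0 (fully open).
Only numpy, scipy, OpenCV 4.12 (cv2) and the standard library are available. Lean on these libraries where they do the work, as an engineer would, in place of code of your own. Each camera call takes 0.05 s, during which the arm holds its last target. There are 200 camera calls.

### The job

Close the aluminium pressure canner: turn its two black wing knobs clockwise, a part-turn on one and then on the other, so that the lid comes down square and neither knob ever gets more than a quarter turn ahead of the other, until the lid bears on the rubber gasket on both sides. Then nip both knobs up snug by feel, evenly, so that each side is firmly clamped but the gasket is not crushed, let go, and leave everything else on the counter where it is.

Things in the scene. Friction and masses are not known exactly. Their poses are not given: they have to be found in the camera images.
- knob_left (a joint): angle (rad) of the wing knob on the pot's left (+y) stud. Grows clockwise seen from above, which lowers the knob and this side of the lid 4 mm per rad. The bar's direction is the pot's yaw minus this angle. Starts at -0.4 to 0.4. Running free it takes about 0.32 N m; it stays where it is left. The lid touches the gasket at an unmeasured angle of 1.15 to 2.55 rad, alike for both knobs to 0.15 rad
- knob_right (a joint): the same for the wing knob on the right (-y) stud. For both: past the touch the torque climbs, gently at first, then about 0.23 N m per rad, above the free-running torque (each 0.1 N m of rise is 25 N of clamping). Snug is a rise of 0.08 to 0.20 N m, best 0.13 N m, some 0.6 rad past the touch; a rise of 0.26 N m crushes the gasket
- knob_left_grip (a point): centre of the left knob's wing bar: black plastic, 56 mm long, 13 mm thick, 26 mm high (13 mm below to 13 mm above this point), upright flat sides, on a round hub 34 mm across and 14 mm high. The knob turns about the vertical through this point, which sinks with the lid; about 0.17 m above the counter, 128 mm from the canner's middle
- knob_right_grip (a point): the same point of the right knob
- lid: domed aluminium lid, 226 mm across, with a small steel vent weight and a black dial near its middle (tops about 42 mm above this point); origin 4 mm above its underside at the middle; z up when level. A light lift spring holds it up against the two knobs' collars (about 6 N each), so each side follows its knob
- ear_left: flat lug of the lid, 40 x 50 x 12 mm, under the left knob; origin at its underside on the knob's axis
- ear_right: the same under the right knob
- pot: round aluminium canner pot, 216 mm across, 112 mm to the rim, standing fast on the hob, a black side grip on each of its x sides; origin under its middle. Its y axis points to the left knob. A black rubber gasket lies level on the rim; its top is 6.5 to 12 mm above the rim, unmeasured and different each time
- glass_bowl: glass bowl, 150 mm across, 60 mm high, bystander; origin under its middle
- pan: aluminium frying pan, 200 mm across, 45 mm high with a black handle along its x axis, bystander; origin under its middle
- salt_pig: white ceramic salt pig, 112 mm across and high, bystander; origin under its middle
- garlic_press: black plastic garlic press lying flat, 150 mm long along its x axis, 22 mm high, bystander; origin under it
- pepper_mill: wooden pepper mill, 56 mm across, 160 mm high, bystander; origin under its middle
- spatula: wooden spatula lying flat along its x axis, bystander
- spice_jar: amber glass spice jar, 48 mm across, 85 mm high, bystander; origin under its middle
- nut_left: steel collar of the left knob, 26 mm across, 4 mm high, pressing down on the lid's left ear; origin at its underside, on the knob's axis; it sinks with the knob but does not turn
- nut_right: the same for the right knob

How it is judged:
By the outcome, as a careful person would: the job done as asked, in the order asked, and still so for the second after the job is handed in, with the robot touching nothing.
It also fails if it takes over 72 s, if anything falls off the work surface, if the arm or the gripper's body presses on something with over 40 N, if the wrist force passes 120 N, or if a joint passes its speed limit or range.

## Working session

There is one attempt and no reset: what is moved stays moved. The work goes in short steps, Python scripts to look and compute and a tool call to move; the robot and the scene stay as the last step left them, time stands still between calls to the robot, and variables do not carry over. Pictures are saved under pics/ and viewed, about 8 in all and at most 12, crops included, and the job is handed in when it is done.

Besides the shell and the picture viewer there is one more tool, called as name([rows], argument=value, ...), one row to a line, values as JSON. send_rows: Moves the arm, as the interface text tells. Its arguments: {"type":"object","properties":{"moves":{"type":"array","items":{"type":"array","items":{"type":"array","items":{"type":"number"}}}}},"required":["moves"]}

```bash
ls; mkdir -p pics; cat > a.py <<'E'
from rig import readout, capture, camera_model, bot, spot_in, regions_of
import numpy as np, cv2
E
python3 - <<'E'
from a import *
for c in("top","side"):
    cv2.imwrite(f"pics/{c}0.png",capture(c))
    for t in("knob_left_grip","knob_right_grip","knob_left","lid","pot"):
        print(c,t,[(np.round(d["location"],3).tolist(),round(d["p"],2)) for d in spot_in(c,t)[:3]])
    print(np.round(camera_model(c)["pose"],3).tolist())
s=readout.read_state(); print({k:np.round(v,3).tolist() for k,v in s.items()})
E
```

```text
pics
top knob_left_grip [([0.553, 0.206, 0.186], 0.46)]
top knob_right_grip [([0.6, -0.04, 0.187], 0.51)]
top knob_left [([0.553, 0.204, 0.184], 0.57)]
top lid [([0.575, 0.083, 0.151], 0.92), ([0.511, -0.346, 0.002], 0.19)]
top pot [([0.572, 0.084, 0.151], 0.65)]
[[-0.024, 0.991, -0.131, 0.413], [-0.999, -0.026, -0.019, -0.053], [-0.023, 0.13, 0.991, 1.41], [0.0, 0.0, 0.0, 1.0]]
side knob_left_grip [([0.552, 0.212, 0.178], 0.95), ([0.486, -0.518, 0.022], 0.3)]
side knob_right_grip [([0.593, -0.034, 0.174], 0.7)]
side knob_left [([0.553, 0.216, 0.176], 0.86)]
side lid [([0.566, 0.1, 0.152], 0.76)]
side pot [([0.55, 0.128, 0.149], 0.6), ([0.597, -0.033, 0.172], 0.28)]
[[-0.905, 0.274, -0.326, 0.191], [-0.426, -0.573, 0.7, 0.771], [0.006, 0.772, 0.635, 0.846], [0.0, 0.0, 0.0, 1.0]]
{'time_s': 0.6, 'joint_positions': [-78.067, 30.223, 82.087, 0.0, 67.69, -10.228], 'qvel': [-0.013, 0.035, 0.038, 0.075, -0.162, 0.012], 'tau': [-0.001, -43.974, -17.689, 0.063, 0.051, -0.0], 'position': [0.236, -0.579, 0.223], 'tcp_rot': [[0.926, 0.377, 0.0], [0.377, -0.926, -0.0], [0.0, 0.0, -1.0]], 'force': [-0.188, 1.207, -0.787], 'moment': [-0.02, 0.018, 0.031], 'opening': 1.004}
```

View pics/top0.png

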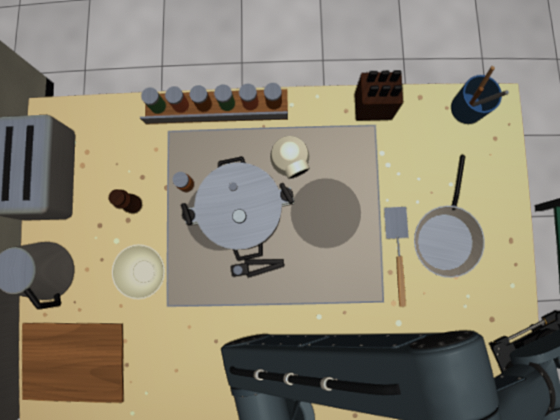

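View pics/side0.png

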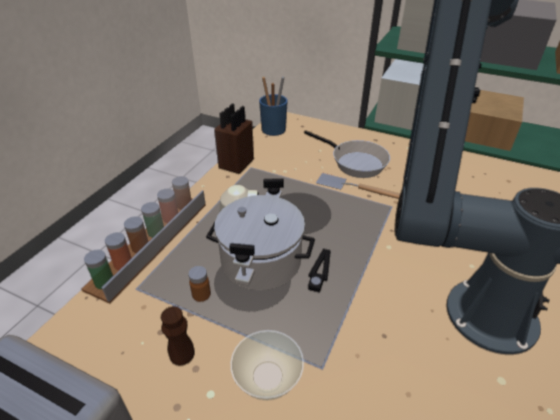

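```bash
cat >> a.py <<'E'
def to_plane(c,px,z):
    m=camera_model(c);K=np.array(m["camera_matrix"],float);P=np.array(m["pose"])
    px=np.atleast_2d(px).astype(float)
    d=np.c_[(px[:,0]-K[0,2])/K[0,0],(px[:,1]-K[1,2])/K[1,1]]
    u=d.copy()
    for _ in range(20): u=d/(1+m["k1"]*(u**2).sum(1,keepdims=True))
    r=np.c_[u[:,0],-u[:,1],-np.ones(len(u))]@P[:3,:3].T
    return P[:3,3]+r*((z-P[2,3])/r[:,2])[:,None]
def knobs(z=0.183):
    for c in("top","side"):
        im=capture(c); out=[]
        for t in("knob_left","knob_right"):
            for d in regions_of(c,t)[:1]:
                v,u=np.nonzero(d["mask"]); w=to_plane(c,np.c_[u,v],z)[:,:2]
                C=np.cov(w.T); e,V=np.linalg.eigh(C); a=np.degrees(np.arctan2(V[1,1],V[0,1]))
                (cx,cy),(W,H),A=cv2.minAreaRect((w*1000).astype(np.float32))
                print(c,t,round(d["p"],2),len(u),"px",u.mean().round(1),v.mean().round(1),"mean",w.mean(0).round(4),"dir",a.round(1),"sd",np.sqrt(e).round(4),"rect",round(cx),round(cy),round(W),round(H),round(A))
                out.append((u.mean(),v.mean()))
        yield c,im,out
E
python3 - <<'E'
from a import *
tiles=[]
for c,im,o in knobs():
    for u,v in o:
        u,v=int(u),int(v); tiles.append(cv2.resize(im[v-22:v+23,u-30:u+30],(400,300),interpolation=cv2.INTER_CUBIC)); print(c,u,v)
cv2.imwrite("pics/k1.png",np.vstack([np.hstack(tiles[:2]),np.hstack(tiles[2:])]))
E
```

```text
top knob_left 0.61 214 px 187.2 214.5 mean [0.5525 0.2072] dir -160.6 sd [0.0075 0.015 ] rect 554 206 57 31 5
top 187 214
side knob_left 0.63 399 px 241.8 251.6 mean [0.5462 0.2226] dir 144.4 sd [0.0135 0.0165] rect 546 227 56 60 26
side knob_right 0.67 298 px 273.5 184.8 mean [ 0.5919 -0.0266] dir 115.8 sd [0.0149 0.0194] rect 590 -22 56 70 26
side 241 251
side 273 184Traceback (most recent call last):
  File "<stdin>", line 6, in <module>
    return _nx.concatenate(arrs, 0, dtype=dtype, casting=casting)
           ~~~~~~~~~~~~~~~^^^^^^^^^^^^^^^^^^^^^^^^^^^^^^^^^^^^^^^
ValueError: all the input array dimensions except for the concatenation axis must match exactly, but along dimension 1, the array at index 0 has size 800 and the array at index 1 has size 400
```

```bash
cat >> a.py <<'E'
def to_px(c,w):
    m=camera_model(c);K=np.array(m["camera_matrix"],float);P=np.array(m["pose"])
    q=(w-P[:3,3])@P[:3,:3]; s=np.stack([q[...,0],-q[...,1]],-1)/-q[...,2:]
    s=s*(1+m["k1"]*(s**2).sum(-1,keepdims=True))
    return s*[K[0,0],K[1,1]]+[K[0,2],K[1,2]]
def ortho(c,im,x,y,z,h=0.05,n=300):
    "x up, y left, centred on x,y"
    g=np.linspace(h,-h,n); X,Y=np.meshgrid(x+g,y+g,indexing="ij")
    p=to_px(c,np.stack([X,Y,np.full_like(X,z)],-1)).astype(np.float32)
    o=cv2.remap(im,p[...,0],p[...,1],cv2.INTER_CUBIC)
    cv2.drawMarker(o,(n//2,n//2),(0,0,255),0,14,1); return o
E
python3 - <<'E'
from a import *
C=[(0.553,0.207),(0.597,-0.041)]
rows=[]
for c in("top","side"):
    im=capture(c); rows.append(np.hstack([ortho(c,im,*k,0.183) for k in C]))
cv2.imwrite("pics/k2.png",np.vstack(rows))
E
```

```text
(no output)
```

View pics/k2.png

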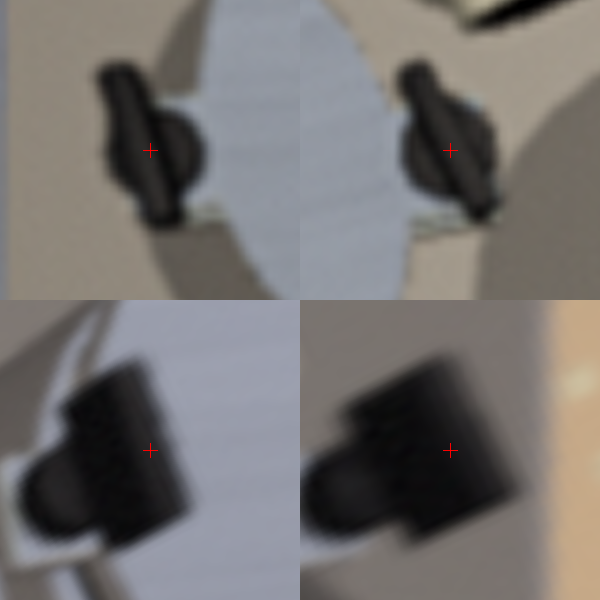

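```bash
cat > p.py <<'E'
from a import *
import sys, json
def st():
    s=readout.read_state(); R=np.array(s["tcp_rot"]); s["psi"]=np.degrees(np.arctan2(R[1,0],R[0,0])); return s
def show():
    s=st(); print("t",round(s["time_s"],2),"p",np.round(s["position"],4),"psi",round(s["psi"],2),"tilt",round(np.degrees(np.arccos(-s["tcp_rot"][2][2])),2),"q6",round(s["joint_positions"][5],1),"F",np.round(s["force"],1),"M",np.round(s["moment"],3),"op",round(s["opening"],3)); return s
def plan(wps,p=None,psi=None):
    "wps: (x,y,z,psi or None,rows,opening); psi unwrapped absolute; prints calls of 5 rows"
    s=show(); p=np.array(s["position"] if p is None else p); psi=s["psi"] if psi is None else psi
    rows=[]
    for x,y,z,a,n,o in wps:
        a=psi if a is None else a
        if n and abs(a-psi)>180 and False: pass
        for k in range(n,0,-1):
            c,si=np.cos(np.radians(psi)),np.sin(np.radians(psi))
            d=(np.array([x,y,z])-p)/k
            loc=np.round(np.array([c*d[0]+si*d[1],si*d[0]-c*d[1],-d[2]])*100,1 if k>1 else 2)
            t=round(-(a-psi)/k,1)
            rows.append([0,0,t,*loc.tolist(),o])
            L=loc/100; p=p+[c*L[0]+si*L[1],si*L[0]-c*L[1],-L[2]]; psi-=t
    while len(rows)%5: rows.append([0]*6+[rows[-1][6]])
    for i in range(0,len(rows),5): print(json.dumps([rows[i:i+5]]).replace(" ",""))
    print("end",p.round(4),round(psi,1))
E
python3 -c "
from p import *
plan([(0.5985,-0.041,0.26,207.3,22,-0.1),(0.5985,-0.041,0.23,None,3,-0.1)])"
```

```text
t 1.0 p [ 0.2358 -0.5788  0.2225] psi 22.16 tilt 0.0 q6 -10.2 F [-0.3  1.1 -0.7] M [-0.01  -0.017  0.029] op 1.0
[[[0,0,-8.4,2.4,-1.6,-0.2,-0.1],[0,0,-8.4,2.7,-1.3,-0.2,-0.1],[0,0,-8.4,2.8,-0.9,-0.2,-0.1],[0,0,-8.4,2.9,-0.4,-0.2,-0.1],[0,0,-8.4,3.0,-0.0,-0.2,-0.1]]]
[[[0,0,-8.4,2.9,0.4,-0.2,-0.1],[0,0,-8.4,2.8,0.8,-0.2,-0.1],[0,0,-8.4,2.7,1.2,-0.2,-0.1],[0,0,-8.4,2.5,1.6,-0.2,-0.1],[0,0,-8.4,2.2,2.0,-0.1,-0.1]]]
[[[0,0,-8.4,1.9,2.3,-0.2,-0.1],[0,0,-8.4,1.5,2.5,-0.1,-0.1],[0,0,-8.4,1.1,2.7,-0.2,-0.1],[0,0,-8.4,0.7,2.9,-0.1,-0.1],[0,0,-8.4,0.3,2.9,-0.2,-0.1]]]
[[[0,0,-8.4,-0.1,3.0,-0.1,-0.1],[0,0,-8.5,-0.5,2.9,-0.2,-0.1],[0,0,-8.4,-1.0,2.8,-0.1,-0.1],[0,0,-8.5,-1.3,2.6,-0.2,-0.1],[0,0,-8.4,-1.7,2.4,-0.1,-0.1]]]
[[[0,0,-8.5,-2.1,2.1,-0.2,-0.1],[0,0,-8.4,-2.35,1.76,-0.15,-0.1],[0,0,-0.0,-0.0,0.0,1.0,-0.1],[0,0,-0.0,-0.0,0.0,1.0,-0.1],[0,0,-0.0,-0.0,0.0,1.0,-0.1]]]
end [ 0.5985 -0.041   0.23  ] 207.3
```

send_rows([
  [[0,0,-8.4,2.4,-1.6,-0.2,-0.1],[0,0,-8.4,2.7,-1.3,-0.2,-0.1],[0,0,-8.4,2.8,-0.9,-0.2,-0.1],[0,0,-8.4,2.9,-0.4,-0.2,-0.1],[0,0,-8.4,3.0,0,-0.2,-0.1]],
])

```text
time_s: 1.5
position: [0.3189, -0.4557, 0.2327]
tcp_rot: [[0.431, 0.902, 0.0], [0.902, -0.431, -0.0], [-0.0, 0.0, -1.0]]
force: [-0.5, -0.1, 0.5]
opening: 0.63
```

send_rows([
  [[0,0,-8.4,2.9,0.4,-0.2,-0.1],[0,0,-8.4,2.8,0.8,-0.2,-0.1],[0,0,-8.4,2.7,1.2,-0.2,-0.1],[0,0,-8.4,2.5,1.6,-0.2,-0.1],[0,0,-8.4,2.2,2.0,-0.1,-0.1]],
])

```text
time_s: 2.0
position: [0.4004, -0.3328, 0.2419]
tcp_rot: [[-0.284, 0.959, 0.0], [0.959, 0.284, -0.0], [-0.001, 0.0, -1.0]]
force: [0.4, 0.2, -1.0]
opening: 0.448
```

send_rows([
  [[0,0,-8.4,1.9,2.3,-0.2,-0.1],[0,0,-8.4,1.5,2.5,-0.1,-0.1],[0,0,-8.4,1.1,2.7,-0.2,-0.1],[0,0,-8.4,0.7,2.9,-0.1,-0.1],[0,0,-8.4,0.3,2.9,-0.2,-0.1]],
])

```text
time_s: 2.5
position: [0.484, -0.2116, 0.2497]
tcp_rot: [[-0.853, 0.522, 0.0], [0.522, 0.853, -0.0], [-0.0, 0.0, -1.0]]
force: [0.9, -0.0, -0.1]
opening: 0.443
```

send_rows([
  [[0,0,-8.4,-0.1,3.0,-0.1,-0.1],[0,0,-8.5,-0.5,2.9,-0.2,-0.1],[0,0,-8.4,-1.0,2.8,-0.1,-0.1],[0,0,-8.5,-1.3,2.6,-0.2,-0.1],[0,0,-8.4,-1.7,2.4,-0.1,-0.1]],
])

```text
time_s: 3.0
position: [0.5658, -0.0887, 0.2568]
tcp_rot: [[-0.983, -0.186, 0.0], [-0.186, 0.983, -0.0], [-0.0, -0.0, -1.0]]
force: [1.0, 0.2, 0.5]
opening: 0.45
```

send_rows([
  [[0,0,-8.5,-2.1,2.1,-0.2,-0.1],[0,0,-8.4,-2.35,1.76,-0.15,-0.1],[0,0,0,0,0,1.0,-0.1],[0,0,0,0,0,1.0,-0.1],[0,0,0,0,0,1.0,-0.1]],
])

```text
time_s: 3.5
position: [0.5975, -0.0415, 0.2288]
tcp_rot: [[-0.89, -0.457, -0.002], [-0.457, 0.89, -0.0], [0.002, 0.001, -1.0]]
force: [0.1, 0.4, -0.5]
opening: 0.448
```

```bash
python3 -c "
from p import *
s=st()
plan([(0.5985,-0.041,0.205,207.3,2,-0.1),(0.5985,-0.041,0.165,207.3,3,-0.1)],psi=s['psi']%360)"
```

```text
t 3.5 p [ 0.5975 -0.0415  0.2288] psi -152.82 tilt 0.1 q6 -131.8 F [ 0.1  0.4 -0.5] M [ 0.147 -0.073 -0.004] op 0.448
[[[0,0,-0.1,-0.1,0.0,1.2,-0.1],[0,0,-0.0,-0.01,0.0,1.18,-0.1],[0,0,-0.0,0.0,0.0,1.3,-0.1],[0,0,-0.0,0.0,0.0,1.4,-0.1],[0,0,-0.0,0.0,0.0,1.3,-0.1]]]
end [ 0.5985 -0.041   0.165 ] 207.3
```

send_rows([
  [[0,0,0,0,0,1.2,-0.1],[0,0,0,0,0,1.2,-0.1],[0,0,0,0,0,1.3,-0.1],[0,0,0,0,0,1.4,-0.1],[0,0,0,0,0,1.2,-0.1]],
])

```text
time_s: 4.0
position: [0.598, -0.0413, 0.1656]
tcp_rot: [[-0.889, -0.457, -0.001], [-0.457, 0.889, 0.0], [0.001, 0.001, -1.0]]
force: [0.2, -0.1, -0.4]
opening: 0.448
```

```bash
python3 - <<'E'
from p import *
s=show(); p=s["position"]
t=[]
for c in("top","side"): t.append(ortho(c,capture(c),0.5985,-0.041,0.187,h=0.07,n=380))
cv2.imwrite("pics/g1.png",np.hstack(t))
E
```

```text
t 4.0 p [ 0.598  -0.0413  0.1656] psi -152.78 tilt 0.06 q6 -131.8 F [ 0.2 -0.1 -0.4] M [ 0.159 -0.092  0.027] op 0.448
```

View pics/g1.png

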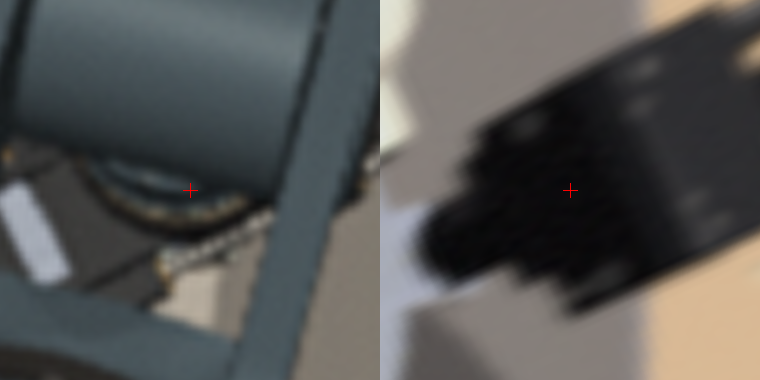

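The top view is blocked by the arm. In the side view the fingers straddle the bar near (560,190). I'll close and check the forces.

send_rows([
  [[0,0,0,0,0,0,-1],[0,0,0,0,0,0,-1],[0,0,0,0,0,0,-1],[0,0,0,0,0,0,-1],[0,0,0,0,0,0,-1]],
])

```text
time_s: 4.6
position: [0.5999, -0.0427, 0.1679]
tcp_rot: [[-0.888, -0.459, 0.003], [-0.459, 0.888, -0.004], [-0.001, -0.005, -1.0]]
force: [1.5, -5.0, -0.3]
opening: 0.148
```

```bash
python3 -c "
from p import *
show()"
```

```text
t 4.6 p [ 0.5999 -0.0427  0.1679] psi -152.66 tilt 0.28 q6 -131.9 F [ 1.5 -5.  -0.3] M [-0.592 -0.313  0.202] op 0.148
```

send_rows([
  [[0,0,0,0,-0.25,0,-1],[0,0,4,0,0,0.03,-1],[0,0,6,0,0,0.04,-1],[0,0,6,0,0,0.04,-1],[0,0,6,0,0,0.04,-1]],
])

```text
time_s: 5.1
position: [0.5997, -0.0421, 0.1663]
tcp_rot: [[-0.996, -0.088, 0.0], [-0.088, 0.996, 0.002], [-0.001, 0.002, -1.0]]
force: [-0.0, 2.4, 4.0]
opening: 0.145
```

```bash
python3 -c "
from p import *
show()"
```

```text
t 5.1 p [ 0.5997 -0.0421  0.1663] psi -174.96 tilt 0.12 q6 -109.8 F [-0.   2.4  4. ] M [ 0.522 -0.175  0.36 ] op 0.145
```

send_rows([
  [[0,0,6,0,0,0.04,-1],[0,0,6,0,0,0.04,-1],[0,0,6,0,0,0.04,-1],[0,0,6,0,0,0.04,-1],[0,0,5,0,0,0.04,-1]],
])

```text
time_s: 5.6
position: [0.5999, -0.041, 0.1642]
tcp_rot: [[-0.914, 0.406, 0.001], [0.406, 0.914, 0.004], [0.001, 0.004, -1.0]]
force: [0.5, 4.3, 3.7]
opening: 0.147
```

```bash
python3 -c "
from p import *
show()"
```

```text
t 5.6 p [ 0.5999 -0.041   0.1642] psi 156.05 tilt 0.23 q6 -80.9 F [0.5 4.3 3.7] M [ 0.916 -0.382  0.313] op 0.147
```

send_rows([
  [[0,0,5,0,0,0.04,-1],[0,0,4,0,0,0.03,-1],[0,0,3,0,0,0.02,-1],[0,0,3,0,0,0.02,-1],[0,0,3,0,0,0.02,-1]],
])

```text
time_s: 6.1
position: [0.6003, -0.0404, 0.163]
tcp_rot: [[-0.745, 0.667, 0.002], [0.667, 0.745, 0.005], [0.002, 0.005, -1.0]]
force: [1.4, 6.7, 3.4]
opening: 0.146
```

```bash
python3 -c "
from p import *
show()"
```

```text
t 6.1 p [ 0.6003 -0.0404  0.163 ] psi 138.14 tilt 0.3 q6 -63.0 F [1.4 6.7 3.4] M [ 1.103 -0.471  0.372] op 0.146
```

```bash
python3 -c "
from p import *
p=st()['position']
plan([(*p,None,3,-0.1),(p[0],p[1],0.23,None,3,-0.1),(0.556,0.2095,0.23,197.8,8,-0.1),(0.556,0.2095,0.19,None,1,-0.1)])"
```

```text
t 6.1 p [ 0.6003 -0.0404  0.163 ] psi 138.14 tilt 0.3 q6 -63.0 F [1.4 6.7 3.4] M [ 1.103 -0.471  0.372] op 0.146
[[[0,0,-0.0,0.0,0.0,-0.0,-0.1],[0,0,-0.0,0.0,0.0,-0.0,-0.1],[0,0,-0.0,0.0,0.0,-0.0,-0.1],[0,0,-0.0,0.0,0.0,-2.2,-0.1],[0,0,-0.0,0.0,0.0,-2.2,-0.1]]]
[[[0,0,-0.0,0.0,0.0,-2.3,-0.1],[0,0,-7.5,2.5,2.0,0.0,-0.1],[0,0,-7.5,2.2,2.3,0.0,-0.1],[0,0,-7.4,1.9,2.5,0.0,-0.1],[0,0,-7.5,1.6,2.8,0.0,-0.1]]]
[[[0,0,-7.4,1.2,2.9,0.0,-0.1],[0,0,-7.5,0.8,3.1,0.0,-0.1],[0,0,-7.4,0.4,3.1,0.0,-0.1],[0,0,-7.5,-0.01,3.17,0.0,-0.1],[0,0,-0.0,0.0,-0.0,4.0,-0.1]]]
end [0.556  0.2095 0.19  ] 197.8
```

send_rows([
  [[0,0,0,0,0,0,-0.1],[0,0,0,0,0,0,-0.1],[0,0,0,0,0,0,-0.1],[0,0,0,0,0,-2.2,-0.1],[0,0,0,0,0,-2.2,-0.1]],
])

```text
time_s: 6.6
position: [0.5987, -0.0434, 0.2057]
tcp_rot: [[-0.746, 0.666, -0.003], [0.666, 0.746, 0.001], [0.003, -0.002, -1.0]]
force: [-0.1, 0.4, 0.2]
opening: 0.435
```

send_rows([
  [[0,0,0,0,0,-2.3,-0.1],[0,0,-7.5,2.5,2.0,0,-0.1],[0,0,-7.5,2.2,2.3,0,-0.1],[0,0,-7.4,1.9,2.5,0,-0.1],[0,0,-7.5,1.6,2.8,0,-0.1]],
])

```text
time_s: 7.1
position: [0.577, 0.0829, 0.2291]
tcp_rot: [[-0.98, 0.201, -0.001], [0.201, 0.98, 0.0], [0.001, -0.0, -1.0]]
force: [0.2, 0.4, -0.0]
opening: 0.45
```

send_rows([
  [[0,0,-7.4,1.2,2.9,0,-0.1],[0,0,-7.5,0.8,3.1,0,-0.1],[0,0,-7.4,0.4,3.1,0,-0.1],[0,0,-7.5,0,3.2,0,-0.1],[0,0,0,0,0,1.0,-0.1]],
])

```text
time_s: 7.6
position: [0.5544, 0.2103, 0.2202]
tcp_rot: [[-0.95, -0.313, 0.002], [-0.313, 0.95, 0.002], [-0.003, 0.001, -1.0]]
force: [0.1, -0.6, -0.2]
opening: 0.452
```

```bash
python3 - <<'E'
from p import *
s=st()
plan([(0.556,0.2095,0.205,197.8,2,-0.1),(0.556,0.2095,0.1655,197.8,3,-0.1)],psi=s['psi']%360)
C=[(0.556,0.2095,0.187),(0.600,-0.041,0.182)]
rows=[]
for c in("top","side"):
    im=capture(c); rows.append(np.hstack([ortho(c,im,*k) for k in C]))
cv2.imwrite("pics/k3.png",np.vstack(rows))
E
```

```text
t 7.6 p [0.5544 0.2103 0.2202] psi -161.74 tilt 0.17 q6 -98.4 F [ 0.1 -0.6 -0.2] M [ 0.128 -0.123 -0.002] op 0.452
[[[0,0,0.2,-0.1,-0.1,0.8,-0.1],[0,0,0.3,-0.03,-0.02,0.72,-0.1],[0,0,-0.0,0.0,-0.0,1.3,-0.1],[0,0,-0.0,0.0,-0.0,1.3,-0.1],[0,0,-0.0,0.0,-0.0,1.35,-0.1]]]
end [0.556  0.2095 0.1655] 197.8
```

View pics/k3.png

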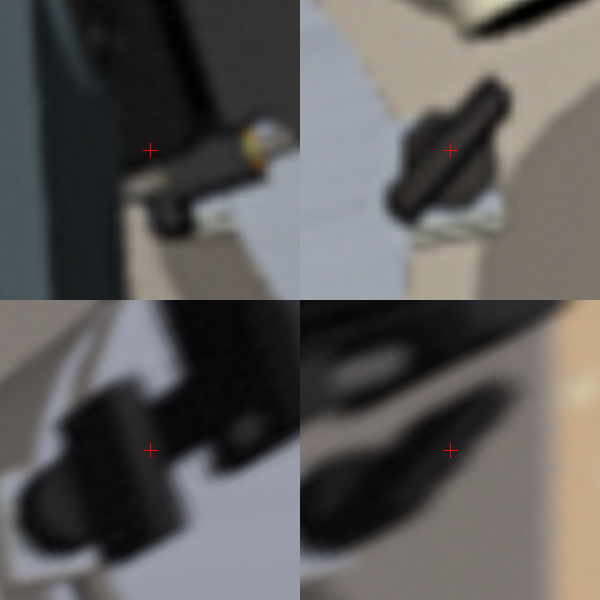

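send_rows([
  [[0,0,0.2,-0.1,-0.1,0.8,-0.1],[0,0,0.3,0,0,0.7,-0.1],[0,0,0,0,0,1.3,-0.1],[0,0,0,0,0,1.3,-0.1],[0,0,0,0,0,1.3,-0.1]],
])

```text
time_s: 8.2
position: [0.5557, 0.2057, 0.1638]
tcp_rot: [[-0.954, -0.299, -0.001], [-0.299, 0.954, -0.0], [0.001, 0.0, -1.0]]
force: [0.3, -0.2, 0.4]
opening: 0.446
```

send_rows([
  [[0,0,0,0,0,0,-1],[0,0,0,0,0,0,-1],[0,0,0,0,0,0,-1],[0,0,0,0,0,0,-1],[0,0,0,0,0,0,-1]],
])

```text
time_s: 8.7
position: [0.5554, 0.2094, 0.1658]
tcp_rot: [[-0.954, -0.299, -0.0], [-0.299, 0.954, 0.006], [-0.002, 0.006, -1.0]]
force: [-1.6, 8.3, -1.7]
opening: 0.145
```

```bash
python3 -c "
from p import *
show()"
```

```text
t 8.7 p [0.5554 0.2094 0.1658] psi -162.6 tilt 0.35 q6 -97.9 F [-1.6  8.3 -1.7] M [1.571 0.111 0.156] op 0.145
```

send_rows([
  [[0,0,0,0,0.25,0,-1],[0,0,3,0,0.2,0.02,-1],[0,0,6,0,0,0.04,-1],[0,0,7,0,0,0.05,-1],[0,0,7,0,0,0.05,-1]],
])

```text
time_s: 9.2
position: [0.5553, 0.21, 0.1643]
tcp_rot: [[-0.995, 0.1, 0.002], [0.1, 0.995, -0.001], [-0.002, -0.001, -1.0]]
force: [-0.1, -0.8, -0.5]
opening: 0.147
```

send_rows([
  [[0,0,7,0,0,0.05,-1],[0,0,7,0,0,0.05,-1],[0,0,7,0,0,0.05,-1],[0,0,5,0,0,0.04,-1],[0,0,5,0,0,0.04,-1]],
])

```text
time_s: 9.7
position: [0.5554, 0.2104, 0.1621]
tcp_rot: [[-0.802, 0.597, 0.002], [0.597, 0.802, -0.001], [-0.002, 0.001, -1.0]]
force: [0.5, 0.4, 0.3]
opening: 0.146
```

```bash
python3 -c "
from p import *
show()"
```

```text
t 9.7 p [0.5554 0.2104 0.1621] psi 143.36 tilt 0.14 q6 -43.3 F [0.5 0.4 0.3] M [ 0.12  -0.169  0.321] op 0.146
```

send_rows([
  [[0,0,5,0,0,0.04,-1],[0,0,4,0,0,0.03,-1],[0,0,3,0,0,0.02,-1],[0,0,3,0,0,0.02,-1],[0,0,3,0,0,0.02,-1]],
])

```text
time_s: 10.2
position: [0.5555, 0.2105, 0.1609]
tcp_rot: [[-0.58, 0.815, 0.003], [0.815, 0.58, -0.0], [-0.002, 0.002, -1.0]]
force: [-0.2, 0.4, -0.3]
opening: 0.147
```

```bash
python3 -c "
from p import *
show()
p=st()['position']
plan([(*p,None,2,-0.1),(p[0],p[1],0.225,None,2,-0.1),(0.600,-0.0405,0.225,180-38.5,7,-0.1),(0.600,-0.0405,0.2,None,2,-0.1),(0.600,-0.0405,0.162,None,2,-0.1)])"
```

```text
t 10.2 p [0.5555 0.2105 0.1609] psi 125.43 tilt 0.15 q6 -25.4 F [-0.2  0.4 -0.3] M [ 0.115 -0.232  0.275] op 0.147
t 10.2 p [0.5555 0.2105 0.1609] psi 125.43 tilt 0.15 q6 -25.4 F [-0.2  0.4 -0.3] M [ 0.115 -0.232  0.275] op 0.147
[[[0,0,-0.0,0.0,0.0,-0.0,-0.1],[0,0,-0.0,0.0,0.0,-0.0,-0.1],[0,0,-0.0,0.0,0.0,-3.2,-0.1],[0,0,-0.0,0.0,0.0,-3.21,-0.1],[0,0,-2.3,-3.3,-1.6,-0.0,-0.1]]]
[[[0,0,-2.3,-3.2,-1.7,-0.0,-0.1],[0,0,-2.3,-3.2,-1.8,-0.0,-0.1],[0,0,-2.3,-3.1,-1.9,-0.0,-0.1],[0,0,-2.3,-3.0,-2.1,-0.0,-0.1],[0,0,-2.3,-2.9,-2.2,-0.0,-0.1]]]
[[[0,0,-2.3,-2.79,-2.27,-0.0,-0.1],[0,0,-0.0,-0.0,0.0,1.2,-0.1],[0,0,-0.0,-0.0,0.0,1.3,-0.1],[0,0,-0.0,-0.0,0.0,1.9,-0.1],[0,0,-0.0,-0.0,0.0,1.9,-0.1]]]
end [ 0.6    -0.0405  0.162 ] 141.5
```

send_rows([
  [[0,0,0,0,0,0,-0.1],[0,0,0,0,0,0,-0.1],[0,0,0,0,0,-3.2,-0.1],[0,0,0,0,0,-3.2,-0.1],[0,0,-2.3,-3.3,-1.6,0,-0.1]],
])

```text
time_s: 10.7
position: [0.5632, 0.1776, 0.2289]
tcp_rot: [[-0.618, 0.786, 0.01], [0.787, 0.618, 0.003], [-0.004, 0.01, -1.0]]
force: [1.2, -0.1, 0.2]
opening: 0.431
```

send_rows([
  [[0,0,-2.3,-3.2,-1.7,0,-0.1],[0,0,-2.3,-3.2,-1.8,0,-0.1],[0,0,-2.3,-3.1,-1.9,0,-0.1],[0,0,-2.3,-3.0,-2.1,0,-0.1],[0,0,-2.3,-2.9,-2.2,0,-0.1]],
])

```text
time_s: 11.2
position: [0.5928, -0.0067, 0.2243]
tcp_rot: [[-0.759, 0.651, 0.0], [0.651, 0.759, -0.0], [-0.0, -0.0, -1.0]]
force: [-0.2, -0.2, 0.5]
opening: 0.449
```

send_rows([
  [[0,0,-2.3,-2.8,-2.3,0,-0.1],[0,0,0,0,0,1.0,-0.1],[0,0,0,0,0,0,-0.1],[0,0,0,0,0,0,-0.1],[0,0,0,0,0,0,-0.1]],
])

```text
time_s: 11.7
position: [0.5988, -0.0394, 0.2142]
tcp_rot: [[-0.784, 0.62, -0.0], [0.62, 0.784, 0.0], [0.0, 0.0, -1.0]]
force: [0.7, 0.9, -0.1]
opening: 0.449
```

```bash
python3 -c "
from p import *
plan([(0.600,-0.0405,0.2,141.5,2,-0.1),(0.600,-0.0405,0.162,None,3,-0.1)])"
```

```text
t 11.7 p [ 0.5988 -0.0394  0.2142] psi 141.66 tilt 0.03 q6 -66.1 F [ 0.7  0.9 -0.1] M [ 0.041 -0.169  0.007] op 0.449
[[[0,0,0.1,-0.1,-0.0,0.7,-0.1],[0,0,0.1,-0.06,-0.01,0.72,-0.1],[0,0,-0.0,-0.0,0.0,1.3,-0.1],[0,0,-0.0,-0.0,0.0,1.2,-0.1],[0,0,-0.0,-0.0,0.0,1.3,-0.1]]]
end [ 0.5999 -0.0405  0.162 ] 141.5
```

send_rows([
  [[0,0,0,-0.16,0,0.7,-0.1],[0,0,0,0,0,0.7,-0.1],[0,0,0,0,0,1.3,-0.1],[0,0,0,0,0,1.2,-0.1],[0,0,0,0,0,1.3,-0.1]],
])

```text
time_s: 12.2
position: [0.5999, -0.0416, 0.1606]
tcp_rot: [[-0.783, 0.622, -0.001], [0.622, 0.783, 0.0], [0.001, -0.0, -1.0]]
force: [0.6, 0.2, -0.3]
opening: 0.45
```

send_rows([
  [[0,0,0,0,0,0,-1],[0,0,0,0,0,0,-1],[0,0,0,0,0,0,-1],[0,0,0,0,0,0,-1],[0,0,0,0,0,0,-1]],
])

```text
time_s: 12.7
position: [0.6013, -0.0413, 0.1628]
tcp_rot: [[-0.782, 0.623, 0.003], [0.623, 0.782, 0.001], [-0.002, 0.002, -1.0]]
force: [2.1, 1.8, 0.0]
opening: 0.147
```

```bash
python3 -c "
from p import *
show()"
```

```text
t 12.7 p [ 0.6013 -0.0413  0.1628] psi 141.48 tilt 0.17 q6 -66.1 F [2.1 1.8 0. ] M [ 0.351 -0.429 -0.273] op 0.147
```

```bash
cat >> p.py <<'E'
def tq(n=5):
    v=[];F=[]
    for _ in range(n): s=st(); v.append(s["moment"][2]);F.append(s["force"]); capture("side")
    a=10.05-((s["psi"]+90)%180-90); a=a if a>-50 else a+180
    print("t",round(s["time_s"],2),"ang",round(np.radians(a),3),"psi",round(s["psi"],2),"Mz",np.mean(v).round(3),"+-",(np.std(v)/n**.5).round(3),np.round(v,3),"F",np.mean(F,0).round(1),"p",np.round(s["position"],4),"op",round(s["opening"],3))
E
```

send_rows([
  [[0,0,3,0,0.1,0.02,-1],[0,0,5,0,0,0.03,-1],[0,0,5,0,0,0.03,-1],[0,0,3,0,0,0.02,-1],[0,0,3,0,0,0.02,-1]],
])

```text
time_s: 13.2
position: [0.6015, -0.041, 0.1616]
tcp_rot: [[-0.538, 0.843, 0.002], [0.843, 0.538, -0.001], [-0.001, 0.001, -1.0]]
force: [1.2, 1.6, 0.8]
opening: 0.148
```

```bash
python3 -c "
from p import *
tq()"
```

```text
t 13.4 ang 1.176 psi 122.65 Mz 0.237 +- 0.042 [0.362 0.336 0.165 0.191 0.134] F [0.9 1.1 1.1] p [ 0.6015 -0.041   0.1615] op 0.147
```

send_rows([
  [[0,0,3,0,0,0.02,-1],[0,0,3,0,0,0.02,-1],[0,0,3,0,0,0.02,-1],[0,0,3,0,0,0.02,-1],[0,0,3,0,0,0.02,-1]],
])

```text
time_s: 13.95
position: [0.6017, -0.0409, 0.1605]
tcp_rot: [[-0.301, 0.954, 0.002], [0.954, 0.301, -0.0], [-0.001, 0.002, -1.0]]
force: [0.9, 2.5, 2.4]
opening: 0.149
```

```bash
python3 -c "
from p import *
tq()"
```

```text
t 14.15 ang 1.438 psi 107.63 Mz 0.245 +- 0.02 [0.31  0.27  0.218 0.249 0.178] F [1.8 1.8 2.9] p [ 0.6017 -0.0409  0.1604] op 0.149
```

```bash
cat >> p.py <<'E'
def m():
    s=st(); a=10.05-((s["psi"]+90)%180-90); a=a if a>-50 else a+180
    l=f"t {s['time_s']:.2f} ang {np.radians(a):.3f} Mz {s['moment'][2]:.3f} tau6 {s['tau'][5]:.3f} F {np.round(s['force'],1)} p {np.round(s['position'],4)} op {s['opening']:.3f}"
    print(l); open("log.txt","a").write(l+"\n")
E
python3 -c "
from p import *
m()"
```

```text
t 14.20 ang 1.439 Mz 0.143 tau6 0.191 F [2.6 2.  3.4] p [ 0.6017 -0.0409  0.1604] op 0.144
```

send_rows([
  [[0,0,2,0,0,0.01,-1],[0,0,2,0,0,0.02,-1],[0,0,2,0,0,0.01,-1],[0,0,2,0,0,0.02,-1],[0,0,2,0,0,0.01,-1]],
])

```text
time_s: 14.7
position: [0.6019, -0.0409, 0.1598]
tcp_rot: [[-0.131, 0.991, 0.002], [0.991, 0.131, 0.0], [-0.0, 0.002, -1.0]]
force: [2.4, 2.1, 3.6]
opening: 0.148
```

```bash
python3 -c "
from p import *
m()"
```

```text
t 14.70 ang 1.614 Mz 0.363 tau6 0.100 F [2.4 2.1 3.6] p [ 0.6019 -0.0409  0.1598] op 0.148
```

send_rows([
  [[0,0,2,0,0,0.01,-1],[0,0,2,0,0,0.02,-1],[0,0,2,0,0,0.01,-1],[0,0,2,0,0,0.02,-1],[0,0,2,0,0,0.01,-1]],
])

```text
time_s: 15.2
position: [0.6021, -0.0409, 0.1592]
tcp_rot: [[0.043, 0.999, 0.003], [0.999, -0.043, -0.0], [0.0, 0.003, -1.0]]
force: [2.6, 1.8, 4.2]
opening: 0.146
```

```bash
python3 -c "
from p import *
m()"
```

```text
t 15.20 ang 1.789 Mz 0.374 tau6 0.129 F [2.6 1.8 4.2] p [ 0.6021 -0.0409  0.1592] op 0.146
```

```bash
python3 -c "
from p import *
p=st()['position']
plan([(*p,None,2,-0.1),(p[0],p[1],0.225,None,2,-0.1),(0.5555,0.213,0.225,126.5,7,-0.1),(0.5555,0.213,0.21,None,1,-0.1)])"
```

```text
t 15.2 p [ 0.6021 -0.0409  0.1592] psi 87.56 tilt 0.16 q6 -12.1 F [2.6 1.8 4.2] M [ 0.436 -0.474  0.374] op 0.146
[[[0,0,-0.0,0.0,0.0,-0.0,-0.1],[0,0,-0.0,0.0,0.0,-0.0,-0.1],[0,0,-0.0,0.0,0.0,-3.3,-0.1],[0,0,-0.0,0.0,0.0,-3.28,-0.1],[0,0,-5.6,3.6,-0.8,0.0,-0.1]]]
[[[0,0,-5.6,3.7,-0.5,0.0,-0.1],[0,0,-5.5,3.7,-0.1,0.0,-0.1],[0,0,-5.6,3.7,0.2,0.0,-0.1],[0,0,-5.5,3.6,0.6,0.0,-0.1],[0,0,-5.6,3.5,1.0,0.0,-0.1]]]
[[[0,0,-5.5,3.46,1.29,0.0,-0.1],[0,0,-0.0,0.0,-0.0,1.5,-0.1],[0,0,0,0,0,0,-0.1],[0,0,0,0,0,0,-0.1],[0,0,0,0,0,0,-0.1]]]
end [0.5555 0.213  0.21  ] 126.5
```

send_rows([
  [[0,0,0,0,0,0,-0.1],[0,0,0,0,0,0,-0.1],[0,0,0,0,0,-3.3,-0.1],[0,0,0,0,0,-3.3,-0.1],[0,0,-5.6,3.6,-0.8,0,-0.1]],
])

```text
time_s: 15.7
position: [0.5982, -0.009, 0.2284]
tcp_rot: [[-0.053, 0.999, 0.009], [0.999, 0.053, -0.004], [-0.005, 0.009, -1.0]]
force: [0.2, 1.2, -0.6]
opening: 0.436
```

send_rows([
  [[0,0,-5.6,3.7,-0.5,0,-0.1],[0,0,-5.5,3.7,-0.1,0,-0.1],[0,0,-5.6,3.7,0.2,0,-0.1],[0,0,-5.5,3.6,0.6,0,-0.1],[0,0,-5.6,3.5,1.0,0,-0.1]],
])

```text
time_s: 16.2
position: [0.5595, 0.1772, 0.2236]
tcp_rot: [[-0.518, 0.855, -0.003], [0.855, 0.518, -0.001], [0.001, -0.003, -1.0]]
force: [-0.6, -0.5, 0.2]
opening: 0.447
```

send_rows([
  [[0,0,-5.5,3.5,1.3,0,-0.1],[0,0,0,0,0,1.0,-0.1],[0,0,0,0,0,0,-0.1],[0,0,0,0,0,0,-0.1],[0,0,0,0,0,0,-0.1]],
])

```text
time_s: 16.7
position: [0.5545, 0.2118, 0.2143]
tcp_rot: [[-0.593, 0.805, -0.001], [0.805, 0.593, -0.001], [-0.0, -0.001, -1.0]]
force: [0.5, -0.1, -0.1]
opening: 0.451
```

```bash
python3 - <<'E'
from p import *
plan([(0.5555,0.2105,0.195,126.5,2,-0.1),(0.5555,0.2105,0.1605,None,3,-0.1)])
im=capture("top"); r=[ortho("top",im,0.6,-0.041,0.18)]
im=capture("side"); r+=[ortho("side",im,0.5555,0.2105,0.182)]
cv2.imwrite("pics/k4.png",np.hstack(r))
E
```

```text
t 16.7 p [0.5545 0.2118 0.2143] psi 126.34 tilt 0.05 q6 -26.2 F [ 0.5 -0.1 -0.1] M [ 0.028 -0.125  0.011] op 0.451
[[[0,0,-0.1,-0.1,0.0,1.0,-0.1],[0,0,-0.1,-0.06,0.0,0.93,-0.1],[0,0,-0.0,-0.0,0.0,1.1,-0.1],[0,0,-0.0,-0.0,0.0,1.2,-0.1],[0,0,-0.0,-0.0,0.0,1.15,-0.1]]]
end [0.5555 0.2105 0.1605] 126.5
```

View pics/k4.png

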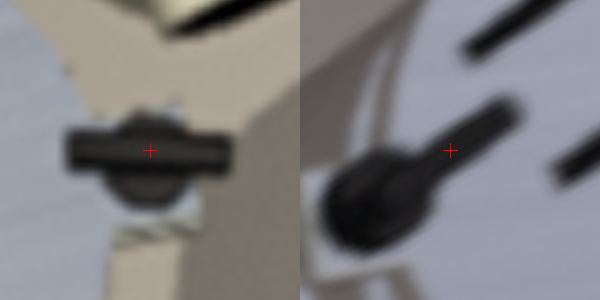

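send_rows([
  [[0,0,0,-0.16,0,1.0,-0.1],[0,0,0,0,0,0.9,-0.1],[0,0,0,0,0,1.1,-0.1],[0,0,0,0,0,1.2,-0.1],[0,0,0,0,0,1.1,-0.1]],
])

```text
time_s: 17.3
position: [0.5547, 0.2119, 0.1599]
tcp_rot: [[-0.594, 0.804, -0.001], [0.804, 0.594, -0.0], [0.001, -0.001, -1.0]]
force: [-0.2, 0.1, -0.3]
opening: 0.447
```

send_rows([
  [[0,0,0,0,0,0,-1],[0,0,0,0,0,0,-1],[0,0,0,0,0,0,-1],[0,0,0,0,0,0,-1],[0,0,0,0,0,0,-1]],
])

```text
time_s: 17.8
position: [0.555, 0.2116, 0.162]
tcp_rot: [[-0.595, 0.804, -0.0], [0.804, 0.595, -0.001], [-0.001, -0.001, -1.0]]
force: [-0.5, -2.4, 2.2]
opening: 0.147
```

```bash
python3 -c "
from p import *
m()"
```

```text
t 17.80 ang 1.109 Mz 0.055 tau6 0.013 F [-0.5 -2.4  2.2] p [0.555  0.2116 0.162 ] op 0.147
```

send_rows([
  [[0,0,3,0,0,0.02,-1],[0,0,3,0,0,0.02,-1],[0,0,3,0,0,0.02,-1],[0,0,3,0,0,0.02,-1],[0,0,3,0,0,0.02,-1]],
])

```text
time_s: 18.3
position: [0.5554, 0.2118, 0.1611]
tcp_rot: [[-0.365, 0.931, 0.001], [0.931, 0.365, -0.0], [-0.001, 0.001, -1.0]]
force: [-0.2, -0.2, 1.3]
opening: 0.148
```

```bash
python3 -c "
from p import *
m()"
```

```text
t 18.30 ang 1.372 Mz 0.338 tau6 -0.019 F [-0.2 -0.2  1.3] p [0.5554 0.2118 0.1611] op 0.148
```

send_rows([
  [[0,0,2,0,0,0.01,-1],[0,0,2,0,0,0.02,-1],[0,0,2,0,0,0.01,-1],[0,0,2,0,0,0.02,-1],[0,0,2,0,0,0.01,-1]],
])

```text
time_s: 18.8
position: [0.5557, 0.2119, 0.1604]
tcp_rot: [[-0.199, 0.98, 0.002], [0.98, 0.199, -0.0], [-0.001, 0.002, -1.0]]
force: [0.1, -1.2, 0.9]
opening: 0.147
```

```bash
python3 -c "
from p import *
m()"
```

```text
t 18.80 ang 1.546 Mz 0.314 tau6 0.097 F [ 0.1 -1.2  0.9] p [0.5557 0.2119 0.1604] op 0.147
```

send_rows([
  [[0,0,2,0,0,0.01,-1],[0,0,2,0,0,0.02,-1],[0,0,2,0,0,0.01,-1],[0,0,2,0,0,0.02,-1],[0,0,2,0,0,0.01,-1]],
])

```text
time_s: 19.3
position: [0.556, 0.212, 0.1598]
tcp_rot: [[-0.026, 1.0, 0.002], [1.0, 0.026, -0.0], [-0.0, 0.002, -1.0]]
force: [0.9, -0.2, 0.8]
opening: 0.148
```

```bash
python3 -c "
from p import *
m()"
```

```text
t 19.30 ang 1.721 Mz 0.362 tau6 0.123 F [ 0.9 -0.2  0.8] p [0.556  0.212  0.1598] op 0.148
```

send_rows([
  [[0,0,2,0,0,0.01,-1],[0,0,2,0,0,0.02,-1],[0,0,2,0,0,0.01,-1],[0,0,2,0,0,0.02,-1],[0,0,2,0,0,0.01,-1]],
])

```text
time_s: 19.8
position: [0.5563, 0.2119, 0.1592]
tcp_rot: [[0.148, 0.989, 0.003], [0.989, -0.148, -0.0], [0.0, 0.003, -1.0]]
force: [0.9, -1.0, 1.4]
opening: 0.145
```

```bash
python3 -c "
from p import *
m()"
```

```text
t 19.80 ang 1.895 Mz 0.397 tau6 0.158 F [ 0.9 -1.   1.4] p [0.5563 0.2119 0.1592] op 0.145
```

```bash
python3 -c "
from p import *
p=st()['position']
plan([(*p,None,2,-0.1),(p[0],p[1],0.22,None,2,-0.1),(0.602,-0.0425,0.22,88,7,-0.1),(0.602,-0.0425,0.205,None,1,-0.1)],psi=st()['psi'])"
```

```text
t 19.8 p [0.5563 0.2119 0.1592] psi 81.48 tilt 0.18 q6 18.7 F [ 0.9 -1.   1.4] M [-0.123 -0.181  0.397] op 0.145
[[[0,0,-0.0,0.0,0.0,-0.0,-0.1],[0,0,-0.0,0.0,0.0,-0.0,-0.1],[0,0,-0.0,0.0,0.0,-3.0,-0.1],[0,0,-0.0,0.0,0.0,-3.08,-0.1],[0,0,-0.9,-3.5,1.2,-0.0,-0.1]]]
[[[0,0,-0.9,-3.5,1.1,-0.0,-0.1],[0,0,-0.9,-3.5,1.1,-0.0,-0.1],[0,0,-1.0,-3.6,1.0,-0.0,-0.1],[0,0,-0.9,-3.6,1.0,-0.0,-0.1],[0,0,-1.0,-3.6,0.9,-0.0,-0.1]]]
[[[0,0,-0.9,-3.54,0.8,-0.0,-0.1],[0,0,-0.0,-0.0,-0.0,1.5,-0.1],[0,0,0,0,0,0,-0.1],[0,0,0,0,0,0,-0.1],[0,0,0,0,0,0,-0.1]]]
end [ 0.602  -0.0425  0.205 ] 88.0
```

send_rows([
  [[0,0,0,0,0,0,-0.1],[0,0,0,0,0,0,-0.1],[0,0,0,0,0,-3.0,-0.1],[0,0,0,0,0,-3.1,-0.1],[0,0,-0.9,-3.5,1.2,0,-0.1]],
])

```text
time_s: 20.3
position: [0.5641, 0.1791, 0.2238]
tcp_rot: [[0.127, 0.992, 0.009], [0.992, -0.127, 0.003], [0.005, 0.009, -1.0]]
force: [0.8, 0.5, 0.0]
opening: 0.431
```

send_rows([
  [[0,0,-0.9,-3.5,1.1,0,-0.1],[0,0,-0.9,-3.5,1.1,0,-0.1],[0,0,-1.0,-3.6,1.0,0,-0.1],[0,0,-0.9,-3.6,1.0,0,-0.1],[0,0,-1.0,-3.6,0.9,0,-0.1]],
])

```text
time_s: 20.8
position: [0.5947, -0.0081, 0.2194]
tcp_rot: [[0.05, 0.999, 0.0], [0.999, -0.05, 0.0], [0.0, 0.0, -1.0]]
force: [1.0, 0.2, 0.2]
opening: 0.45
```

send_rows([
  [[0,0,-0.9,-3.5,0.8,0,-0.1],[0,0,0,0,0,1.0,-0.1],[0,0,0,0,0,0,-0.1],[0,0,0,0,0,0,-0.1],[0,0,0,0,0,0,-0.1]],
])

```text
time_s: 21.3
position: [0.6005, -0.0407, 0.2094]
tcp_rot: [[0.034, 0.999, -0.0], [0.999, -0.034, 0.0], [0.0, -0.0, -1.0]]
force: [-0.1, -0.2, 0.6]
opening: 0.449
```

```bash
python3 -c "
from p import *
plan([(0.6015,-0.0415,0.195,88,2,-0.1),(0.6015,-0.0415,0.1585,None,3,-0.1)])"
```

```text
t 21.3 p [ 0.6005 -0.0407  0.2094] psi 88.06 tilt 0.04 q6 -12.6 F [-0.1 -0.2  0.6] M [-0.01  -0.111 -0.016] op 0.449
[[[0,0,0.0,-0.0,0.1,0.7,-0.1],[0,0,0.1,-0.08,0.0,0.74,-0.1],[0,0,-0.0,-0.0,0.0,1.2,-0.1],[0,0,-0.0,-0.0,0.0,1.2,-0.1],[0,0,-0.0,-0.0,0.0,1.25,-0.1]]]
end [ 0.6015 -0.0415  0.1585] 88.0
```

send_rows([
  [[0,0,0,0,0.1,0.7,-0.1],[0,0,0,0,0,0.7,-0.1],[0,0,0,0,0,1.2,-0.1],[0,0,0,0,0,1.2,-0.1],[0,0,0,0,0,1.2,-0.1]],
])

```text
time_s: 21.8
position: [0.6014, -0.0419, 0.1578]
tcp_rot: [[0.035, 0.999, -0.001], [0.999, -0.035, 0.0], [0.0, -0.001, -1.0]]
force: [0.5, 0.5, 0.0]
opening: 0.451
```

send_rows([
  [[0,0,0,0,0,0,-1],[0,0,0,0,0,0,-1],[0,0,0,0,0,0,-1],[0,0,0,0,0,0,-1],[0,0,0,0,0,0,-1]],
])

```text
time_s: 22.3
position: [0.6022, -0.0422, 0.16]
tcp_rot: [[0.035, 0.999, 0.001], [0.999, -0.035, -0.0], [-0.0, 0.001, -1.0]]
force: [0.4, 0.1, 1.0]
opening: 0.144
```

```bash
python3 -c "
from p import *
m()"
```

```text
t 22.30 ang 1.782 Mz 0.069 tau6 0.058 F [0.4 0.1 1. ] p [ 0.6022 -0.0422  0.16  ] op 0.144
```

send_rows([
  [[0,0,1.5,0,0,0.01,-1],[0,0,1.5,0,0,0.01,-1],[0,0,1.5,0,0,0.01,-1],[0,0,1.5,0,0,0.01,-1],[0,0,1.5,0,0,0.01,-1]],
])

```text
time_s: 22.8
position: [0.6022, -0.0423, 0.1595]
tcp_rot: [[0.167, 0.986, 0.001], [0.986, -0.167, -0.001], [-0.0, 0.001, -1.0]]
force: [-0.5, -0.0, 5.5]
opening: 0.148
```

```bash
python3 -c "
from p import *
m()"
```

```text
t 22.80 ang 1.914 Mz 0.352 tau6 0.199 F [-0.5 -0.   5.5] p [ 0.6022 -0.0423  0.1595] op 0.148
```

send_rows([
  [[0,0,1.5,0,0,0.01,-1],[0,0,1.5,0,0,0.01,-1],[0,0,1.5,0,0,0.01,-1],[0,0,1.5,0,0,0.01,-1],[0,0,1.5,0,0,0.01,-1]],
])

```text
time_s: 23.3
position: [0.6021, -0.0423, 0.1591]
tcp_rot: [[0.295, 0.956, 0.001], [0.956, -0.295, -0.001], [-0.0, 0.001, -1.0]]
force: [-1.2, 0.1, 5.8]
opening: 0.147
```

```bash
python3 -c "
from p import *
m()"
```

```text
t 23.30 ang 2.045 Mz 0.358 tau6 0.230 F [-1.2  0.1  5.8] p [ 0.6021 -0.0423  0.1591] op 0.147
```

send_rows([
  [[0,0,1.5,0,0,0,-1],[0,0,1.5,0,0,0,-1],[0,0,1.5,0,0,0,-1],[0,0,1.5,0,0,0,-1],[0,0,1.5,0,0,0.01,-1]],
])

```text
time_s: 23.8
position: [0.6021, -0.0423, 0.1587]
tcp_rot: [[0.417, 0.909, 0.001], [0.909, -0.417, -0.0], [-0.0, 0.001, -1.0]]
force: [-0.0, -0.3, 6.1]
opening: 0.145
```

```bash
python3 -c "
from p import *
m()"
```

```text
t 23.80 ang 2.176 Mz 0.452 tau6 0.262 F [-0.  -0.3  6.1] p [ 0.6021 -0.0423  0.1587] op 0.145
```

send_rows([
  [[0,0,1.5,0,0,0,-1],[0,0,1.5,0,0,0.01,-1],[0,0,1.5,0,0,0,-1],[0,0,1.5,0,0,0.01,-1],[0,0,1.5,0,0,0.01,-1]],
])

```text
time_s: 24.3
position: [0.602, -0.0422, 0.1582]
tcp_rot: [[0.532, 0.847, 0.0], [0.847, -0.532, -0.0], [-0.0, 0.001, -1.0]]
force: [-1.3, 0.5, 5.8]
opening: 0.146
```

```bash
python3 -c "
from p import *
m()
p=st()['position']
plan([(*p,None,2,-0.1),(p[0],p[1],0.22,None,2,-0.1),(0.556,0.215,0.22,81.5,7,-0.1),(0.556,0.215,0.205,None,1,-0.1)],psi=st()['psi'])"
```

```text
t 24.30 ang -0.835 Mz 0.488 tau6 0.298 F [-1.3  0.5  5.8] p [ 0.602  -0.0422  0.1582] op 0.146
t 24.3 p [ 0.602  -0.0422  0.1582] psi 57.87 tilt 0.03 q6 17.5 F [-1.3  0.5  5.8] M [-0.144  0.122  0.488] op 0.146
[[[0,0,-0.0,0.0,0.0,-0.0,-0.1],[0,0,-0.0,0.0,0.0,-0.0,-0.1],[0,0,-0.0,0.0,0.0,-3.1,-0.1],[0,0,-0.0,0.0,0.0,-3.08,-0.1],[0,0,-3.4,2.8,-2.5,0.0,-0.1]]]
[[[0,0,-3.4,2.9,-2.3,0.0,-0.1],[0,0,-3.4,3.0,-2.2,0.0,-0.1],[0,0,-3.4,3.2,-2.0,0.0,-0.1],[0,0,-3.3,3.3,-1.8,0.0,-0.1],[0,0,-3.4,3.3,-1.6,0.0,-0.1]]]
[[[0,0,-3.3,3.49,-1.4,0.0,-0.1],[0,0,-0.0,-0.0,0.0,1.5,-0.1],[0,0,0,0,0,0,-0.1],[0,0,0,0,0,0,-0.1],[0,0,0,0,0,0,-0.1]]]
end [0.556  0.2151 0.205 ] 81.5
```

send_rows([
  [[0,0,0,0,0,0,-0.1],[0,0,0,0,0,0,-0.1],[0,0,0,0,0,-3.1,-0.1],[0,0,0,0,0,-3.1,-0.1],[0,0,-3.4,2.8,-2.5,0,-0.1]],
])

```text
time_s: 24.8
position: [0.6, -0.0088, 0.2238]
tcp_rot: [[0.483, 0.875, 0.011], [0.875, -0.483, -0.003], [0.002, 0.011, -1.0]]
force: [1.3, 0.0, 0.0]
opening: 0.435
```

send_rows([
  [[0,0,-3.4,2.9,-2.3,0,-0.1],[0,0,-3.4,3.0,-2.2,0,-0.1],[0,0,-3.4,3.2,-2.0,0,-0.1],[0,0,-3.3,3.3,-1.8,0,-0.1],[0,0,-3.4,3.3,-1.6,0,-0.1]],
])

```text
time_s: 25.3
position: [0.5611, 0.1796, 0.2192]
tcp_rot: [[0.202, 0.979, -0.001], [0.979, -0.202, 0.001], [0.0, -0.001, -1.0]]
force: [-0.1, -0.1, 0.4]
opening: 0.447
```

send_rows([
  [[0,0,-3.3,3.5,-1.4,0,-0.1],[0,0,0,0,0,1.0,-0.1],[0,0,0,0,0,0,-0.1],[0,0,0,0,0,0,-0.1],[0,0,0,0,0,0,-0.1]],
])

```text
time_s: 25.8
position: [0.5558, 0.2139, 0.2098]
tcp_rot: [[0.149, 0.989, -0.0], [0.989, -0.149, -0.0], [-0.0, -0.0, -1.0]]
force: [0.3, -1.1, -0.0]
opening: 0.449
```

```bash
sed -i 's/a if a>-50 else/a if a>-20 else/' p.py; python3 -c "
from p import *
plan([(0.556,0.2115,0.195,81.5,2,-0.1),(0.556,0.2115,0.1580,None,3,-0.1)])"
```

```text
t 25.8 p [0.5558 0.2139 0.2098] psi 81.43 tilt 0.02 q6 18.9 F [ 0.3 -1.1 -0. ] M [-0.03  -0.117 -0.024] op 0.449
[[[0,0,-0.0,-0.1,0.0,0.7,-0.1],[0,0,-0.1,-0.14,0.05,0.78,-0.1],[0,0,-0.0,0.0,0.0,1.2,-0.1],[0,0,-0.0,0.0,0.0,1.3,-0.1],[0,0,-0.0,0.0,0.0,1.2,-0.1]]]
end [0.556  0.2115 0.158 ] 81.5
```

send_rows([
  [[0,0,0,-0.1,0,0.7,-0.1],[0,0,0,-0.14,0.05,0.7,-0.1],[0,0,0,0,0,1.2,-0.1],[0,0,0,0,0,1.2,-0.1],[0,0,0,0,0,1.1,-0.1]],
])

```text
time_s: 26.3
position: [0.555, 0.2125, 0.1594]
tcp_rot: [[0.147, 0.989, -0.001], [0.989, -0.147, -0.0], [-0.0, -0.001, -1.0]]
force: [1.4, -0.5, -0.6]
opening: 0.447
```

send_rows([
  [[0,0,0,0,0,0,-1],[0,0,0,0,0,0,-1],[0,0,0,0,0,0,-1],[0,0,0,0,0,0,-1],[0,0,0,0,0,0,-1]],
])

```text
time_s: 26.8
position: [0.5563, 0.2129, 0.1616]
tcp_rot: [[0.146, 0.989, 0.002], [0.989, -0.146, 0.0], [0.0, 0.002, -1.0]]
force: [0.8, -0.2, 0.2]
opening: 0.148
```

```bash
python3 -c "
from p import *
m()"
```

```text
t 26.80 ang 1.893 Mz 0.247 tau6 0.242 F [ 0.8 -0.2  0.2] p [0.5563 0.2129 0.1616] op 0.148
```

send_rows([
  [[0,0,1.5,0,0,0,-1],[0,0,1.5,0,0,0.01,-1],[0,0,1.5,0,0,0,-1],[0,0,1.5,0,0,0.01,-1],[0,0,1.5,0,0,0.01,-1]],
])

```text
time_s: 27.3
position: [0.5566, 0.2128, 0.1612]
tcp_rot: [[0.276, 0.961, 0.003], [0.961, -0.276, 0.0], [0.001, 0.002, -1.0]]
force: [2.9, -0.5, 2.0]
opening: 0.148
```

```bash
python3 -c "
from p import *
m()"
```

```text
t 27.30 ang 2.026 Mz 0.471 tau6 0.243 F [ 2.9 -0.5  2. ] p [0.5566 0.2128 0.1612] op 0.148
```

send_rows([
  [[0,0,1.5,0,0,0,-1],[0,0,1.5,0,0,0.01,-1],[0,0,1.5,0,0,0,-1],[0,0,1.5,0,0,0.01,-1],[0,0,1.5,0,0,0.01,-1]],
])

```text
time_s: 27.8
position: [0.5569, 0.2127, 0.1608]
tcp_rot: [[0.4, 0.917, 0.003], [0.917, -0.4, 0.0], [0.001, 0.003, -1.0]]
force: [4.7, -0.2, 1.8]
opening: 0.147
```

```bash
python3 -c "
from p import *
m()"
```

```text
t 27.80 ang 2.157 Mz 0.450 tau6 0.282 F [ 4.7 -0.2  1.8] p [0.5569 0.2127 0.1608] op 0.147
```

send_rows([
  [[0,0,1.5,0,0,0,-1],[0,0,1.5,0,0,0.01,-1],[0,0,1.0,0,0,0,-1],[0,0,1.0,0,0,0.01,-1],[0,0,1.0,0,0,0.01,-1]],
])

```text
time_s: 28.3
position: [0.5571, 0.2126, 0.1605]
tcp_rot: [[0.493, 0.87, 0.004], [0.87, -0.493, -0.0], [0.002, 0.003, -1.0]]
force: [6.0, 0.1, 1.7]
opening: 0.15
```

```bash
python3 -c "
from p import *
m()"
```

```text
t 28.30 ang 2.262 Mz 0.456 tau6 0.366 F [6.  0.1 1.7] p [0.5571 0.2126 0.1605] op 0.150
```

```bash
cat > fit.py <<'E'
import numpy as np
L=[(.65,.321),(1.1,.275),(1.372,.338),(1.546,.314),(1.721,.362),(1.895,.397),(2.026,.471),(2.157,.450),(2.262,.456)]
R=[(.09,.36),(.6,.313),(.906,.372),(1.17,.362),(1.43,.31),(1.614,.363),(1.789,.374),(1.914,.352),(2.045,.358),(2.176,.452),(2.307,.488)]
def rise(a,t):
    d=np.maximum(a-t,0); k=.07; return .23*np.where(d<k,d*d/2/k,d-k/2)
def fit(L,R,at):
    g=np.arange(1.15,2.56,.02); b=np.arange(.27,.40,.005); s=.03
    def ll(D):
        A,M=np.array(D).T; return np.array([[-((M-x-rise(A,t))**2).sum()/2/s/s-((x-.328)/.02)**2/2 for x in b] for t in g])
    l,r=ll(L),ll(R); J=l[:,None,:,None]+r[None,:,None,:]
    J=np.where(abs(g[:,None]-g[None])[:,:,None,None]<=.15,J,-1e9); P=np.exp(J-J.max()); P/=P.sum()
    for n,ax,bx,a in(("L",(1,2,3),(0,1,3),at[0]),("R",(0,2,3),(0,1,2),at[1])):
        pt=P.sum(ax); pb=P.sum(bx); f=rise(a,g); mu=pt@f
        print(n,"touch",(pt@g).round(3),"+-",np.sqrt(pt@g**2-(pt@g)**2).round(3),"base",(pb@b).round(3),"rise at",a,mu.round(3),"+-",np.sqrt(pt@f**2-mu**2).round(3),"goal angle",(pt@g+.6).round(2))
if __name__=="__main__": fit(L,R,(2.25,2.30))
E
python3 fit.py
```

```text
L touch 1.582 +- 0.064 base 0.326 rise at 2.25 0.146 +- 0.015 goal angle 2.18
R touch 1.668 +- 0.064 base 0.336 rise at 2.3 0.137 +- 0.015 goal angle 2.27
```

send_rows([
  [[0,0,0,0,0,0,-0.1],[0,0,0,0,0,0,-0.1],[0,0,0,0,0,0,-0.1],[0,0,0,0,0,-2.5,-0.1],[0,0,0,0,0,-3.5,-0.1]],
])

```text
time_s: 28.8
position: [0.5519, 0.2123, 0.2176]
tcp_rot: [[0.492, 0.87, -0.01], [0.87, -0.492, -0.001], [-0.006, -0.008, -1.0]]
force: [0.3, 0.4, -0.7]
opening: 0.432
```

send_rows([
  [[0,0,0,0,0,-3,-0.1],[0,0,0,-3,2,-2,-0.1],[0,0,0,-3,2,0,-0.1],[0,0,0,-4,2,0,-0.1],[0,0,0,-4,2,0,-0.1]],
])

```text
time_s: 29.3
position: [0.5545, 0.0508, 0.2695]
tcp_rot: [[0.491, 0.871, -0.004], [0.871, -0.491, 0.001], [-0.001, -0.004, -1.0]]
force: [0.6, 0.7, -0.9]
opening: 0.45
```

```bash
python3 - <<'E'
from p import *
plan([(0.30,-0.42,0.30,None,15,-0.1)])
E
```

```text
t 29.3 p [0.5545 0.0508 0.2695] psi 60.59 tilt 0.21 q6 23.1 F [ 0.6  0.7 -0.9] M [-0.058 -0.053 -0.004] op 0.45
[[[0,0,-0.0,-3.6,0.1,-0.2,-0.1],[0,0,-0.0,-3.6,0.1,-0.2,-0.1],[0,0,-0.0,-3.6,0.1,-0.2,-0.1],[0,0,-0.0,-3.6,0.1,-0.2,-0.1],[0,0,-0.0,-3.6,0.1,-0.2,-0.1]]]
[[[0,0,-0.0,-3.6,0.0,-0.2,-0.1],[0,0,-0.0,-3.5,0.1,-0.2,-0.1],[0,0,-0.0,-3.6,0.0,-0.2,-0.1],[0,0,-0.0,-3.5,0.1,-0.2,-0.1],[0,0,-0.0,-3.6,0.0,-0.2,-0.1]]]
[[[0,0,-0.0,-3.5,0.1,-0.2,-0.1],[0,0,-0.0,-3.6,0.0,-0.2,-0.1],[0,0,-0.0,-3.5,0.1,-0.2,-0.1],[0,0,-0.0,-3.6,0.0,-0.2,-0.1],[0,0,-0.0,-3.51,0.05,-0.25,-0.1]]]
end [ 0.3  -0.42  0.3 ] 60.6
```

send_rows([
  [[0,0,0,-3.6,0.1,-0.2,-0.1],[0,0,0,-3.6,0.1,-0.2,-0.1],[0,0,0,-3.6,0.1,-0.2,-0.1],[0,0,0,-3.6,0.1,-0.2,-0.1],[0,0,0,-3.6,0.1,-0.2,-0.1]],
])

```text
time_s: 29.8
position: [0.4699, -0.1078, 0.2793]
tcp_rot: [[0.492, 0.871, -0.004], [0.871, -0.492, 0.002], [0.0, -0.004, -1.0]]
force: [0.0, -0.5, -0.7]
opening: 0.448
```

send_rows([
  [[0,0,0,-3.6,0,-0.2,-0.1],[0,0,0,-3.6,0,-0.2,-0.1],[0,0,0,-3.6,0,-0.2,-0.1],[0,0,0,-3.6,0,-0.2,-0.1],[0,0,0,-3.6,0,-0.2,-0.1]],
])

```text
time_s: 30.3
position: [0.3818, -0.264, 0.2894]
tcp_rot: [[0.492, 0.87, -0.002], [0.87, -0.492, 0.004], [0.002, -0.004, -1.0]]
force: [0.0, 0.0, -0.2]
opening: 0.447
```

send_rows([
  [[0,0,0,-3.0,0,0,-0.1],[0,0,0,-2.0,0,0,-0.1],[0,0,0,-1.0,0,0,-0.1],[0,0,0,0,0,0,-0.1],[0,0,0,0,0,0,-0.1]],
])

```text
time_s: 30.8
position: [0.3542, -0.3154, 0.2896]
tcp_rot: [[0.492, 0.871, -0.001], [0.871, -0.492, 0.002], [0.002, -0.002, -1.0]]
force: [0.1, -0.3, 0.5]
opening: 0.447
```

```bash
python3 - <<'E'
from p import *
show()
C=[(0.5555,0.211,0.177),(0.601,-0.041,0.177)]
im=capture("top"); a=np.hstack([ortho("top",im,*k) for k in C])
cv2.imwrite("pics/k5.png",a)
for t in("knob_left","knob_right","lid","spice_jar","salt_pig","garlic_press"):
    print(t,[(np.round(d["location"],3).tolist(),round(d["p"],2)) for d in spot_in("top",t)[:1]])
o=cv2.imread("pics/top0.png"); d=cv2.absdiff(o,im).max(2)>60; print("changed px in hob area rows100-300 cols20-300:",[(int(x),int(y)) for y,x in np.argwhere(d[100:300,20:300])[::40]+[100,20]], d[100:300,20:300].sum())
cv2.imwrite("pics/top9.png",im)
E
```

```text
t 30.8 p [ 0.3542 -0.3154  0.2896] psi 60.55 tilt 0.13 q6 -25.8 F [ 0.1 -0.3  0.5] M [-0.066 -0.031  0.016] op 0.447
knob_left [([0.558, 0.203, 0.177], 0.62)]
knob_right [([0.598, -0.04, 0.179], 0.74)]
lid [([0.572, 0.082, 0.144], 0.81)]
spice_jar [([0.656, 0.243, 0.083], 0.73)]
salt_pig [([0.713, -0.055, 0.091], 0.82)]
garlic_press [([0.423, 0.051, 0.014], 0.71)]
changed px in hob area rows100-300 cols20-300: [(280, 183), (276, 190), (291, 203), (183, 209), (196, 221)] 179
```

View pics/k5.png

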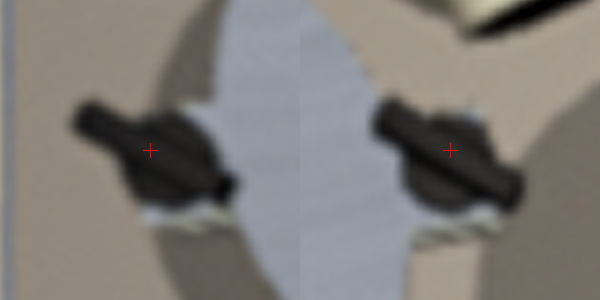

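View pics/top9.png

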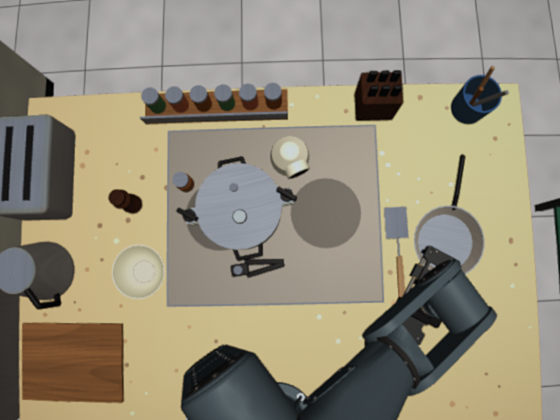

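The last pictures show both bars where I left them: left about 62° (2.24 rad), right about 58° (2.30 rad). Only the knobs have changed, and the arm is clear.

```bash
python3 -c "
from a import *
print(bot.hand_in())"
```

```text
the job is handed in; nothing more can be done
None
```

The canner is closed and handed in at about 31 s of the 72 s allowed. I turned the knobs alternately in part-turns and neither got more than about 1.0 rad ahead of the other.

| | Left knob | Right knob |
|---|---|---|
| Final angle from the torque fit (rad) | 2.25 | 2.30 |
| Final angle in the last top picture (rad) | 2.24 | 2.30 |
| Estimated touch on gasket (rad) | 1.58 ± 0.06 | 1.67 ± 0.06 |
| Estimated torque rise (N m) | 0.146 ± 0.015 | 0.137 ± 0.015 |

- **Clamping:** both rises are inside the snug band of 0.08 to 0.20 N m and well under the 0.26 N m that crushes the gasket. The raw last readings, averaged, agree at about 0.13 N m on each side.
- **Uncertainty:** single torque readings scattered by about 0.03 N m. The rises and touch angles above come from a fit over all readings, using the given 0.23 N m per rad slope. They are estimates, not direct measurements.
- **Forces:** the largest force I read was about 8 N sideways, while closing on the left knob before I re-centred. I saw readings only at the end of each half-second move.
- **Other things on the counter:** a before-and-after comparison of the top picture around the canner showed changes only at the knobs. The spatula and pan lay outside that comparison; they look unmoved in the picture, though the arm partly hides them.

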